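Put the doming punches back in their cradles

ROBOT

A 6-joint arm with a two-finger parallel gripper is mounted at the origin on the work surface. World frame = base frame: x ahead of the robot, y to its left, z up, the work surface at z = 0. Lengths are in m, angles in degrees, forces in N, time in s.
With the tool pointing down it reaches from about 0.4 to 0.825 m from the base axis. Payload 7 kg.
Tool frame: the origin (TCP) lies at the very end of the fingers, on their centre line; the grasp point (between the pads) lies 19 mm behind it; z points along the fingers, y is the line along which they close (so a half turn about z gives the same grasp; the last joint's range is limited). The gripper opens to 88 mm and grips with 3 to 60 N. Pads are 19 mm wide; open, the fingers measure 130 mm over their backs; the gripper's body (78 mm by 193 mm) begins 47 mm behind the grasp point.
Start: joints at [-51.618, 20.546, 0.682, 0, -70.136, -16.507], TCP at [0.251, -0.626, 0.227] pointing down, gripper open.
Joint ranges: [-176.03, 176.03], [-82.01, 121.73], [-58.28, 71.71], [-173.87, 95.51], [-174.79, -0.11], [-173.66, 173.66]. Speed limits (degrees/s): [136.94, 136.94, 172.46, 180, 180, 180].

INTERFACE

Orientations are given as [roll, pitch, yaw] about the fixed x, y, z axes, in that order (R = Rz(yaw) Ry(pitch) Rx(roll)).
In Python, from plant import ctrl gives the robot as it stands.
- The arm moves only by the tool carry_out, never from a script. Its argument "deltas" is a list that holds one entry, the list of rows, each a list of 5 numbers: the shift along the tool's x, y, z scaled (see below), then the turn about the tool's z scaled (see below), then the opening, from -1 (shut) to 1 (fully open). A call has 1 to 5 rows; each row is the pose to reach, as a shift and turn from the pose commanded when the call began, along the tool's axes at that moment, turning the shorter way round; what a row does not reach only later rows make up. The controller multiplies each number of a shift by 20 cm and each number of a turn by 2 pi rad. A row lasts 1/10 s, in which the tool goes at most 50 mm and 8.59 degrees, less where a joint would pass 70% of its speed; a pose out of reach is approached as far as the arm can. A call with a number of a shift or a turn outside -1 to 1 is refused whole. A call with a gripper value outside its range is refused whole. The fingers move at their own pace and stop on an object; the grip force is fixed at half the most. Time passes only in rows, so rows that repeat a pose let the fingers close. It gives the time, the measured TCP pose, the force, the opening and the grip force at its end, in the units of the state.
- ctrl.get_obs(): the state, without advancing time (a new reading comes with each control period).
- ctrl.snapshot(name): name is "side" or "top" or "wrist"; returns a dict with "color" (400x640x3 uint8, red, green, blue), "camera_matrix" (3x3 intrinsics, pixels), "R" (3x3) and "t" (3): a world point X has camera coordinates R X + t. Camera axes: x right, y down, z forward; pixel columns grow to the right and rows downward; lengths in m; the calibration is good to about 2 mm. The wrist camera is an equidistant fisheye: a pixel r from the principal point sees the ray r / f radians off the axis. A picture is of the moment at which its call begins. There is no depth.
- ctrl.close_job(): hands the job in; it is judged then, once.
Trained networks look in a picture, given as the dict that the camera call returned (one of the last four; its "shot" number tells which), for a name from the list of things; names that differ only in an ending like _2 or _b are one class to them, and where a whole thing is asked for, a point or a joint stands for the part that bears it (a point fixed in the world has none). Each returns a list of dicts, best first, with "p" (0 to 1); they miss things now and then, are a little off and sometimes report something else, mostly with a low value. They report only what shows in the picture. A call takes as long as a camera call.
- ctrl.search_frame(picture, name): "centre" ([column, row] in pixels, amid what is visible of it).
- ctrl.silhouettes(picture, name): "mask" (400x640 bool, what is visible of it) and "centre" ([column, row] in pixels, amid what is visible of it).
- ctrl.spot_point(picture, name): "centre" ([column, row] in pixels: a listed point, or the origin of a listed thing).
The state is a dict: "clock": time; "joint_pos": joint angles; "qvel": joint speeds; "tau": joint torques, N m; "tool_pos": TCP position; "orientation": TCP orientation; "force": force on the tool from outside, world axes, zero at the start; "moment": the same for the moment, N m; "opening": finger opening in m; "gripper_force": force on a finger pad.
Only numpy, scipy, OpenCV 4.12 (cv2) and the standard library are available. Lean on these libraries where they do the work, as an engineer would, in place of code of your own. Each camera call takes 0.05 s, during which the arm holds its last target. There are 200 camera calls.

TASK

Clear the scattered ball-ended doming punches off the bench: lay each of the three down in the tin tray, not dropping it, on the wooden cradle whose well is cut for its ball size (largest ball in the widest well, smallest in the narrowest), ball down in the well and hammered end between the two small blocks at the cradle's other end. The two flat-faced punches, disc-headed and bell-headed, are still in use: leave them lying where they are.

Things in the scene. Friction and masses are not known exactly. Their poses are not given: they have to be found in the camera images.
- large_punch_ball (a point): The large ball-ended punch, bare steel, 380 g: ball of 40 mm diameter on a 12 mm square shank whose hammered end is 115 mm behind the ball's centre. This point: ball's centre, x from hammered end to ball, z up, both level when it lies on a surface (20 mm above it); ball and hammered end touch it. Shank axis 55 mm behind the point is 13 mm above the surface: pinch it there.
- medium_punch_ball (a point): The medium ball-ended punch, bare steel, 210 g: ball of 28 mm diameter on a 12 mm square shank whose hammered end is 115 mm behind the ball's centre. This point: ball's centre, x from hammered end to ball, z up, both level when it lies on a surface (14 mm above it); ball and hammered end touch it. Shank axis 55 mm behind the point is 10 mm above the surface: pinch it there.
- small_punch_ball (a point): The small ball-ended punch, bare steel, 130 g: ball of 16 mm diameter on a 12 mm square shank whose hammered end is 115 mm behind the ball's centre. This point: ball's centre, x from hammered end to ball, z up, both level when it lies on a surface (8 mm above it); ball and hammered end touch it. Shank axis 55 mm behind the point is 7 mm above the surface: pinch it there.
- large_well (a point): Wooden cradle for the large punch (widest well; the three stand side by side in the tray in any order, 64 mm apart). This point: middle of the floor of the square well, 54 x 54 mm, 14 mm deep, floor 11 mm above the table; the ball's centre rests 20 mm above it. x points from the shank end to the ball end (away from the robot), z up. See tray for the rest.
- medium_well (a point): Wooden cradle for the medium punch (middle well; the three stand side by side in the tray in any order, 64 mm apart). This point: middle of the floor of the square well, 42 x 42 mm, 14 mm deep, floor 11 mm above the table; the ball's centre rests 14 mm above it. x points from the shank end to the ball end (away from the robot), z up. See tray for the rest.
- small_well (a point): Wooden cradle for the small punch (narrowest well; the three stand side by side in the tray in any order, 64 mm apart). This point: middle of the floor of the square well, 30 x 30 mm, 14 mm deep, floor 11 mm above the table; the ball's centre rests 8 mm above it. x points from the shank end to the ball end (away from the robot), z up. See tray for the rest.
- tray: Red tin tray, fixed, 166 (x) x 234 (y) mm, walls 18 mm high, rim to 21, 50 mm from the outer cradles' middle lines; origin under its centre. In all cradles the floor is one level: 22 mm wide neck notch just behind the well, bare board across the full 62 mm width (room for fingers) from 30 to 87 mm behind the well's middle, then to 117 mm two blocks 10 mm high with a 26 mm gap for the hammered end.
- disc_punch: Look-alike to leave: flat-faced punch with the same steel shank, but its head is a flat disc of 37 mm diameter, 10 mm thick (from above a short crossbar, like a T). Origin on the table under about the middle of its 119 mm length, x towards the head, z up.
- bell_punch: Look-alike to leave: flat-faced punch with the same steel shank, but its head flares like a bell from 14 to 33 mm diameter over 31 mm and ends in a flat face (from above a wedge). Origin on the table under about the middle of its 128 mm length, x towards the head, z up.

How it is judged:
By the outcome, as a careful person would: the job done as asked, in the order asked, and still so for the second after the job is handed in, with the robot touching nothing.
It also fails if it takes over 93 s, if anything falls off the work surface, if the arm or the gripper's body presses on something with over 40 N, if the wrist force passes 120 N, or if a joint passes its speed limit or range.

## Working session

There is one attempt and no reset: what is moved stays moved. The work goes in short steps, Python scripts to look and compute and a tool call to move; the robot and the scene stay as the last step left them, time stands still between calls to the robot, and variables do not carry over. Pictures are saved under pics/ and viewed, at most 19 in all, crops included, and the job is handed in when it is done.

Besides the shell and the picture viewer there is one more tool, called after "Emit:" by a JSON object that holds its "op" and its "data", one argument or row to a line. carry_out: Moves the arm, as the interface text tells. Its arguments: {"type":"object","properties":{"deltas":{"type":"array"}},"required":["deltas"]}

```bash
mkdir -p pics; cat > h.py <<'E'
import numpy as np, cv2
from plant import ctrl
def save(p,n): cv2.imwrite(f'pics/{n}.png',p['color'][:,:,::-1])
def ray(p,uv):
    K=np.array(p['camera_matrix']);R=np.array(p['R']);t=np.array(p['t'])
    d=np.linalg.solve(K,[uv[0],uv[1],1.]);return -R.T@t,R.T@d
def wray(p,uv):
    K=np.array(p['camera_matrix']);R=np.array(p['R']);t=np.array(p['t'])
    a=(uv[0]-K[0,2])/K[0,0];b=(uv[1]-K[1,2])/K[1,1];r=np.hypot(a,b)+1e-9
    return -R.T@t,R.T@np.array([a/r*np.sin(r),b/r*np.sin(r),np.cos(r)])
def at(p,uv,z,w=False):
    o,d=(wray if w else ray)(p,uv);return o+d*(z-o[2])/d[2]
E
python3 - <<'E'
from h import *
print(ctrl.get_obs())
for n in ('top','side'):
    p=ctrl.snapshot(n);save(p,n)
    print(n,p['camera_matrix'],-np.array(p['R']).T@p['t'])
    for k,z in [('large_punch_ball',.02),('medium_punch_ball',.014),('small_punch_ball',.008),('large_well',.011),('medium_well',.011),('small_well',.011),('tray',0),('disc_punch',0),('bell_punch',0)]:
        for d in ctrl.spot_point(p,k)[:3]:
            print(k,round(d['p'],2),np.round(d['centre']),np.round(at(p,d['centre'],z),4))
E
```

```text
{'clock': 0.0, 'joint_pos': array([-5.16184346e+01,  2.05893718e+01,  6.33987021e-01, -1.99304139e-02,
       -7.01353179e+01, -1.65068503e+01]), 'qvel': array([ 0.08977161, -0.10280791, -0.0794713 , -0.06461063,  0.04602444,
        0.01647067]), 'tau': array([ 1.01296533e-03, -5.82719600e+01,  2.93048805e+01,  6.99729055e+00,
        6.71991846e-03, -1.97855657e-04]), 'tool_pos': array([ 0.25128381, -0.62596031,  0.22564819]), 'orientation': array([ 1.79907712e+02, -7.80998977e-03, -1.58132066e+02]), 'force': array([-0.5510014 ,  0.35656056, -0.11352889]), 'moment': array([-0.02571193,  0.01263568,  0.01959475]), 'gripper_force': 0.0, 'opening': 0.08759081774694703}
top [[488.44961362   0.         318.70792375]
 [  0.         488.44961362 198.66153595]
 [  0.           0.           1.        ]] [0.44923395 0.02153425 1.33090036]
large_punch_ball 0.59 [365. 160.] [ 0.6516 -0.105   0.02  ]
medium_punch_ball 0.53 [332. 174.] [ 0.6117 -0.0178  0.014 ]
small_punch_ball 0.7 [379. 218.] [ 0.4954 -0.1466  0.008 ]
large_well 0.57 [205. 183.] [0.5785 0.3276 0.011 ]
medium_well 0.67 [178. 185
[... 291 characters left out ...]
  489.05313896 200.49327441]
 [  0.           0.           1.        ]] [0.21170781 0.79848956 0.63060651]
large_punch_ball 0.63 [283. 166.] [ 0.6599 -0.1177  0.02  ]
medium_punch_ball 0.73 [286. 195.] [ 0.6089 -0.016   0.014 ]
small_punch_ball 0.55 [354. 179.] [ 0.4881 -0.1396  0.008 ]
large_well 0.66 [219. 308.] [0.5784 0.3287 0.011 ]
medium_well 0.59 [203. 338.] [0.5702 0.3918 0.011 ]
medium_well 0.16 [350. 222.] [0.4444 0.0267 0.011 ]
small_well 0.89 [229. 280.] [0.5952 0.2634 0.011 ]
tray 0.25 [284. 166.] [ 0.6718 -0.1482  0.    ]
disc_punch 0.98 [349. 223.] [0.4486 0.0156 0.    ]
disc_punch 0.35 [357. 180.] [ 0.4819 -0.1476  0.    ]
bell_punch 0.55 [327. 144.] [ 0.6119 -0.2966  0.    ]
```

```bash
python3 - <<'E'
import cv2
a=cv2.imread('pics/top.png')[130:270,150:470]
cv2.imwrite('pics/topc.png',cv2.resize(a,None,fx=2.5,fy=2.5,interpolation=cv2.INTER_CUBIC))
E
```

```text
(no output)
```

View pics/topc.png

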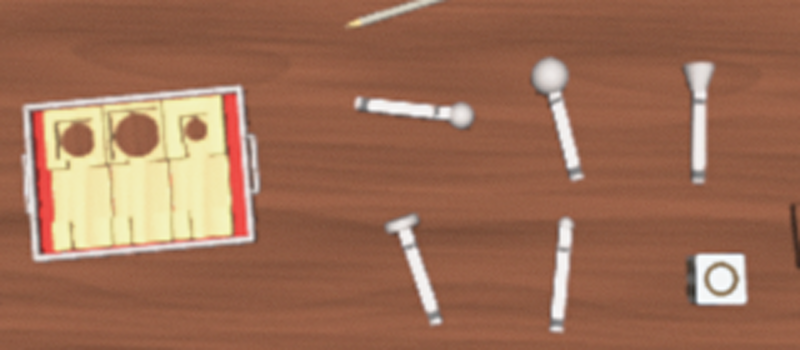

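View pics/side.png

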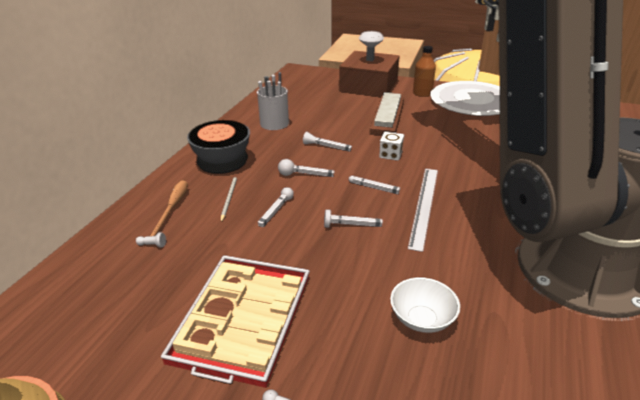

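Top crop: the wells, left to right, are medium (78,138), large (135,135) and small (195,128). Loose ball punches are medium (461,115), large (550,75) and small (566,222). The disc punch is at (402,225) and the bell punch at (700,75), which matches the networks. Next I measure axes from the masks.

```bash
cat >> h.py <<'E'
H={'large_punch_ball':.013,'medium_punch_ball':.010,'small_punch_ball':.007}
def axis(p,k,w=False):
    "ball-ward yaw, and ends along axis, from mask projected to shank-axis height"
    out=[]
    for m in ctrl.silhouettes(p,k)[:1]:
        v,u=np.nonzero(m['mask'])
        P=np.array([at(p,(a,b),H[k],w)[:2] for a,b in zip(u,v)])
        c=P.mean(0);d=np.linalg.svd(P-c,full_matrices=False)[2][0]
        s=(P-c)@d; 
        if abs(s.min())<s.max(): d=-d; s=-s   # heavier (ball) end nearer the mean
        d=d if True else d
        out.append((round(m['p'],2),np.round(np.degrees(np.arctan2(d[1],d[0])),1),np.round(c+d*s.max(),4),np.round(c+d*s.min(),4),round(np.ptp(s),4)))
    return out
E
python3 - <<'E'
from h import *
p=ctrl.snapshot('top')
for k in H: print(k,axis(p,k))
m=ctrl.silhouettes(p,'tray')[0]
v,u=np.nonzero(m['mask']);P=np.array([at(p,(a,b),.02)[:2] for a,b in zip(u,v)])
print(m['p'],cv2.minAreaRect((P*1000).astype(np.float32)))
for c in [(23,104),(240,87),(254,240),(36,259)]:
    print(at(p,(c[0]/2.5+150,c[1]/2.5+130),.021))
E
```

```text
large_punch_ball [(0.59, np.float64(15.6), array([ 0.6719, -0.1116]), array([ 0.5415, -0.1481]), np.float64(0.1355))]
medium_punch_ball []
small_punch_ball [(0.76, np.float64(-3.6), array([ 0.4983, -0.1377]), array([ 0.3847, -0.1306]), np.float64(0.1138))]
0.56 ((537.7084350585938, 320.43115234375), (171.16275024414062, 251.47146606445312), 6.577295303344727)
[0.60587565 0.44929667 0.021     ]
[0.63010843 0.21621703 0.021     ]
[0.46554447 0.19552111 0.021     ]
[0.43966891 0.42753786 0.021     ]
```

```bash
cat >> h.py <<'E'
from scipy.spatial.transform import Rotation as Ro
def go(x,y,z,yaw):
    o=ctrl.get_obs();R=Ro.from_euler('xyz',o['orientation'],degrees=True).as_matrix()
    d=R.T@(np.array([x,y,z])-o['tool_pos'])
    t=-((yaw-o['orientation'][2]+180)%360-180)
    print('at',o['clock'],np.round(o['tool_pos'],4),np.round(o['orientation'],1),'open',round(o['opening'],4),'F',np.round(o['force'],1))
    print('-> units',np.round(d/.2,4),'turn',round(t/360,4),'dist',round(np.linalg.norm(d),3),'deg',round(t,1))
E
python3 -c "
from h import *
go(.602,-.131,.16,-164.4)
p=ctrl.snapshot('wrist');print(-np.array(p['R']).T@p['t'],p['R'],p['camera_matrix'])"
```

```text
at 1.25 [ 0.2515 -0.6264  0.2266] [ 180.     0.  -158.1] open 0.0874 F [ 0.1 -0.3 -0.5]
-> units [-2.5493  1.6456  0.3328] turn 0.0174 dist 0.611 deg 6.3
[ 0.17935334 -0.65412627  0.3844271 ] [[-0.37253065  0.92801911  0.00120448]
 [ 0.88884648  0.35643204  0.28793772]
 [ 0.26678239  0.10833622 -0.95764838]] [[309.70691629   0.         324.38928922]
 [  0.         309.70691629 200.31489788]
 [  0.           0.           1.        ]]
```

Emit:
{"op": "carry_out", "data": {
  "deltas": [
    [[-0.2,0.13,0.02,0,0],[-0.4,0.26,0.05,0,0],[-0.6,0.39,0.08,0,0],[-0.8,0.52,0.1,0,0],[-1,0.645,0.13,0,0]]
  ]
}}

```text
clock: 1.8
tool_pos: [0.3899, -0.4307, 0.2009]
orientation: [-180.0, 0.0, -158.1]
force: [1.0, -0.9, 0.4]
opening: 0.0534
gripper_force: 0.0
```

Emit:
{"op": "carry_out", "data": {
  "deltas": [
    [[-0.2,0.13,0.02,0,-0.1],[-0.4,0.26,0.05,0,-0.1],[-0.6,0.39,0.08,0,-0.1],[-0.8,0.52,0.1,0,-0.1],[-1,0.645,0.13,0,-0.1]]
  ]
}}

```text
clock: 2.3
tool_pos: [0.5276, -0.2361, 0.175]
orientation: [-180.0, 0.0, -158.1]
force: [0.1, -1.4, 0.1]
opening: 0.0392
gripper_force: 0.0
```

Emit:
{"op": "carry_out", "data": {
  "deltas": [
    [[-0.2,0.13,0.02,0,-0.1],[-0.4,0.26,0.05,0.01,-0.1],[-0.55,0.355,0.08,0.017,-0.1],[-0.55,0.355,0.08,0.017,-0.1]]
  ]
}}

```text
clock: 2.7
tool_pos: [0.6042, -0.1276, 0.1574]
orientation: [180.0, -0.0, -164.1]
force: [-0.4, -0.9, -0.7]
opening: 0.0391
gripper_force: 0.0
```

```bash
cat >> h.py <<'E'
Z={'large_punch_ball':.02,'medium_punch_ball':.014,'small_punch_ball':.008}
def look(k,n=None,z0=0):
    p=ctrl.snapshot('wrist')
    if n: save(p,n)
    for d in ctrl.spot_point(p,k)[:2]: print(k,round(d['p'],2),np.round(d['centre']),np.round(at(p,d['centre'],Z[k]+z0,True),4))
    print(axis(p,k,True))
    return p
E
python3 -c "
from h import *
for k in H: look(k,'w1' if k[0]=='l' else None)
go(.602,-.131,.16,-164.4)"
```

```text
large_punch_ball 0.98 [321. 235.] [ 0.6512 -0.116   0.02  ]
[(0.89, np.float64(16.5), array([ 0.676 , -0.1083]), array([ 0.5426, -0.1477]), np.float64(0.139))]
medium_punch_ball 0.58 [423. 221.] [ 0.6078 -0.0173  0.014 ]
medium_punch_ball 0.56 [195. 155.] [ 0.6038 -0.2695  0.014 ]
[(0.6, np.float64(-92.4), array([ 0.61  , -0.0337]), array([0.6154, 0.0934]), np.float64(0.1273))]
small_punch_ball 0.86 [349.  81.] [ 0.4925 -0.1357  0.008 ]
small_punch_ball 0.58 [326. 237.] [ 0.6554 -0.113   0.008 ]
[(0.87, np.float64(-4.4), array([ 0.5008, -0.1367]), array([ 0.3969, -0.1287]), np.float64(0.1042))]
at 3.15 [ 0.6019 -0.1319  0.159 ] [-180.     0.  -164.3] open 0.0396 F [ 0.1  0.2 -0.1]
-> units [-0.0018  0.0041 -0.0052] turn 0.0002 dist 0.001 deg 0.1
```

View pics/w1.png

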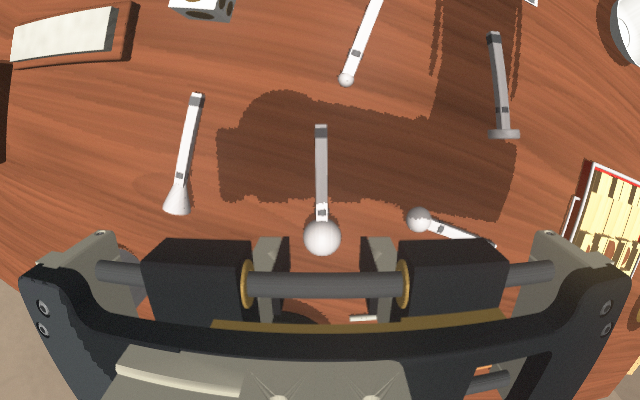

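The wrist view shows the large ball at (322,237), with the shank running straight up between the fingers. This confirms ball (0.651,-0.116), yaw about 16°, so I go straight down and pinch.

Emit:
{"op": "carry_out", "data": {
  "deltas": [
    [[0,0,0.25,0,-0.1],[0,0,0.5,0,-0.1],[0,0,0.68,0,-0.1],[0,0,0.775,0,-0.1],[0,0,0.775,0,-0.1]]
  ]
}}

```text
clock: 3.65
tool_pos: [0.601, -0.1317, 0.0022]
orientation: [180.0, -0.2, -164.3]
force: [-0.5, -0.6, 0.7]
opening: 0.0393
gripper_force: 0.0
```

Emit:
{"op": "carry_out", "data": {
  "deltas": [
    [[0,0,0,0,-1],[0,0,0,0,-1],[0,0,0,0,-1],[0,0,0,0,-1],[0,0,0,0,-1]]
  ]
}}

```text
clock: 4.15
tool_pos: [0.6023, -0.1311, 0.0039]
orientation: [-180.0, 0.0, -164.2]
force: [-0.3, 0.4, 2.2]
opening: 0.0118
gripper_force: 30.0
```

Emit:
{"op": "carry_out", "data": {
  "deltas": [
    [[0,0,-0.05,0,-1],[0,0,-0.15,0,-1],[0,0,-0.3,0,-1],[0,0,-0.5,0,-1],[0,0,-0.6,0,-1]]
  ]
}}

```text
clock: 4.65
tool_pos: [0.603, -0.1311, 0.1272]
orientation: [-179.9, 0.2, -164.2]
force: [0.6, -0.2, -3.9]
opening: 0.0116
gripper_force: 30.0
```

```bash
python3 -c "
from h import *
go(.528,.322,.13,-173.4)
p=look('large_punch_ball','w2',.12)"
```

```text
at 4.65 [ 0.603  -0.1311  0.1272] [-179.9    0.2 -164.2] open 0.0116 F [ 0.6 -0.2 -3.9]
-> units [-0.2552  2.2823 -0.0158] turn 0.0255 dist 0.459 deg 9.2
large_punch_ball 0.44 [639. 263.] [0.5499 0.1439 0.14  ]
[(0.98, np.float64(-164.3), array([ 0.5565, -0.1426]), array([ 0.7456, -0.0893]), np.float64(0.1965))]
```

View pics/w2.png

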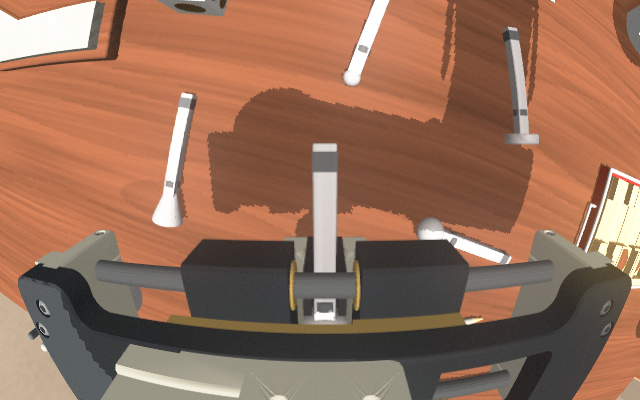

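The punch is held. Its tail shows at (325,145) and the ball is hidden by the gripper. I carry it over the tray.

Emit:
{"op": "carry_out", "data": {
  "deltas": [
    [[-0.02,0.2,-0.01,0,-1],[-0.05,0.42,-0.01,0,-1],[-0.07,0.64,-0.01,0,-1],[-0.09,0.82,-0.01,0,-1],[-0.11,1,-0.01,0,-1]]
  ]
}}

```text
clock: 5.3
tool_pos: [0.567, 0.0685, 0.1236]
orientation: [180.0, -0.2, -164.3]
force: [1.2, -0.0, -3.4]
opening: 0.0114
gripper_force: 30.0
```

Emit:
{"op": "carry_out", "data": {
  "deltas": [
    [[-0.03,0.24,0,0.005,-1],[-0.06,0.48,0,0.01,-1],[-0.09,0.72,0,0.015,-1],[-0.12,0.95,0,0.02,-1],[-0.14,1,0,0.025,-1]]
  ]
}}

```text
clock: 5.8
tool_pos: [0.5398, 0.2712, 0.1235]
orientation: [-180.0, -0.1, -173.1]
force: [0.2, -1.6, -4.6]
opening: 0.0117
gripper_force: 30.0
```

Emit:
{"op": "carry_out", "data": {
  "deltas": [
    [[-0.02,0.14,0,0,-1],[-0.02,0.25,0,0,-1],[-0.02,0.29,0,0,-1],[-0.02,0.29,0,0,-1]]
  ]
}}

```text
clock: 6.2
tool_pos: [0.538, 0.3261, 0.1243]
orientation: [-179.9, -0.1, -173.2]
force: [0.4, -1.0, -4.4]
opening: 0.0115
gripper_force: 30.0
```

```bash
python3 -c "
from h import *
go(.528,.322,.13,-173.4)
p=ctrl.snapshot('wrist');save(p,'w3')
for k in ('large_well','medium_well','small_well'):
  for d in ctrl.spot_point(p,k)[:2]: print(k,round(d['p'],2),np.round(d['centre']),np.round(at(p,d['centre'],.011,True),4))
p=ctrl.snapshot('side');save(p,'s3')
"
```

```text
at 6.2 [0.538  0.3261 0.1243] [-1.799e+02 -1.000e-01 -1.732e+02] open 0.0115 F [ 0.4 -1.  -4.4]
-> units [ 0.0522 -0.0145 -0.0286] turn 0.0006 dist 0.012 deg 0.2
large_well 0.79 [322. 238.] [0.5786 0.33   0.011 ]
medium_well 0.68 [390. 241.] [0.5746 0.396  0.011 ]
small_well 0.77 [254. 239.] [0.5881 0.2651 0.011 ]
```

View pics/w3.png

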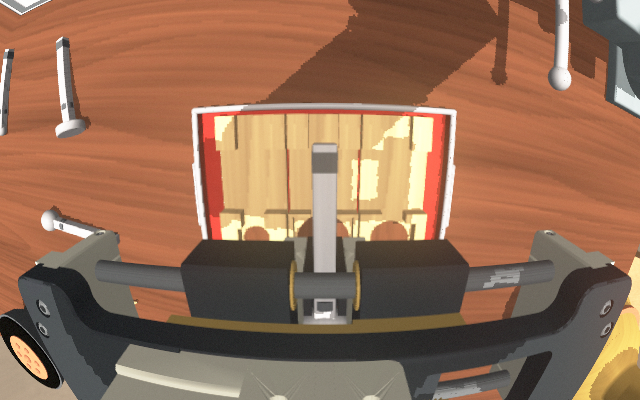

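View pics/s3.png

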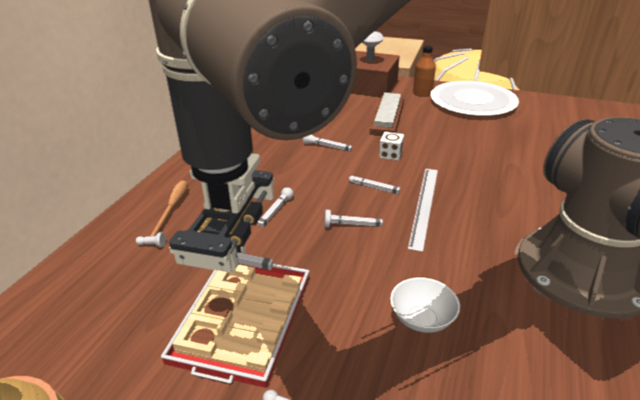

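```bash
python3 -c "
from h import *
p=ctrl.snapshot('wrist')
for c in [(193,110),(456,110),(203,235),(445,235)]: print(c,at(p,c,.021,True))
for c in [(289,140),(361,140)]: print(c,at(p,c,.011,True))
for c in [(211,235),(433,235)]: print(c,at(p,c,.003,True))
go(.529,.323,.13,-173.7)
"; python3 - <<'E'
import cv2
a=cv2.imread('pics/w3.png')[95:250,180:470]
cv2.imwrite('pics/w3c.png',cv2.resize(a,None,fx=2.7,fy=2.7,interpolation=cv2.INTER_CUBIC))
E
```

```text
(193, 110) [0.47036774 0.20082406 0.021     ]
(456, 110) [0.44314481 0.43248869 0.021     ]
(203, 235) [0.58846933 0.21324635 0.021     ]
(445, 235) [0.56114967 0.44671904 0.021     ]
(289, 140) [0.49129422 0.2891328  0.011     ]
(361, 140) [0.48387967 0.35220261 0.011     ]
(211, 235) [0.59583128 0.21520613 0.003     ]
(433, 235) [0.56916232 0.44202095 0.003     ]
at 6.5 [0.5389 0.3247 0.1257] [ 180.    -0.  -173.3] open 0.0116 F [ 0.9 -0.3 -3.5]
-> units [ 0.0502 -0.0024 -0.0217] turn 0.0011 dist 0.011 deg 0.4
```

View pics/w3c.png

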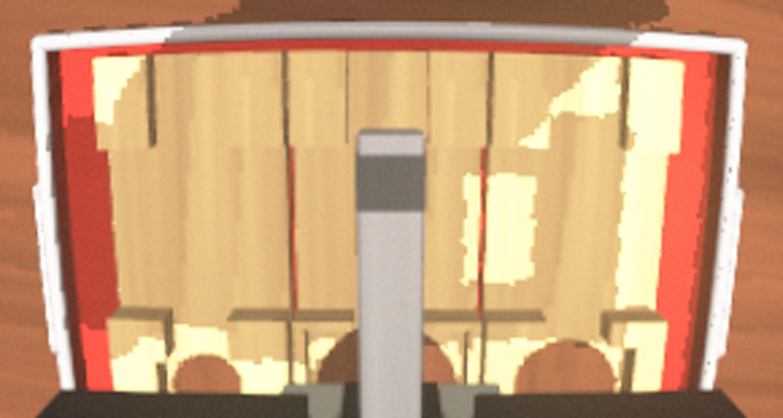

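Cradles and tail line up: the seams in the crop at x=289 and 485 have their midpoint at 387, and the tail is at 391. The large well is at (0.579,0.3305), yaw 6.6°. I shift back about 11 mm and lower.

Emit:
{"op": "carry_out", "data": {
  "deltas": [
    [[0.054,0.005,0,0,-1],[0.054,0.005,0.2,0,-1],[0.054,0.005,0.35,0,-1],[0.054,0.005,0.43,0,-1],[0.054,0.005,0.47,0,-1]]
  ]
}}

```text
clock: 7.0
tool_pos: [0.5268, 0.3241, 0.0299]
orientation: [-179.9, -0.1, -173.3]
force: [0.6, -0.3, -2.7]
opening: 0.0114
gripper_force: 30.0
```

Emit:
{"op": "carry_out", "data": {
  "deltas": [
    [[0,0,0.02,0,-1],[0,0,0.04,0,-1],[0,0,0.06,0,-1]]
  ]
}}

```text
clock: 7.3
tool_pos: [0.5285, 0.3258, 0.0204]
orientation: [179.9, 0.1, -173.2]
force: [-0.0, -0.0, -4.0]
opening: 0.0115
gripper_force: 30.0
```

```bash
python3 -c "
from h import *
go(.528,.3245,.015,-173.4)
p=ctrl.snapshot('wrist');save(p,'w4')
p=ctrl.snapshot('side');cv2.imwrite('pics/s4c.png',cv2.resize(p['color'][240:390,150:330,::-1],None,fx=3,fy=3))
a=cv2.imread('pics/w4.png')[60:360,150:500];b=cv2.imread('pics/s4c.png')
cv2.imwrite('pics/j4.png',np.hstack([cv2.resize(a,(400,343)),cv2.resize(b,(400,343))]))
"
```

```text
at 7.3 [0.5285 0.3258 0.0204] [ 1.799e+02  1.000e-01 -1.732e+02] open 0.0115 F [-0. -0. -4.]
-> units [ 0.0035 -0.0064  0.0272] turn 0.0004 dist 0.006 deg 0.2
```

View pics/j4.png

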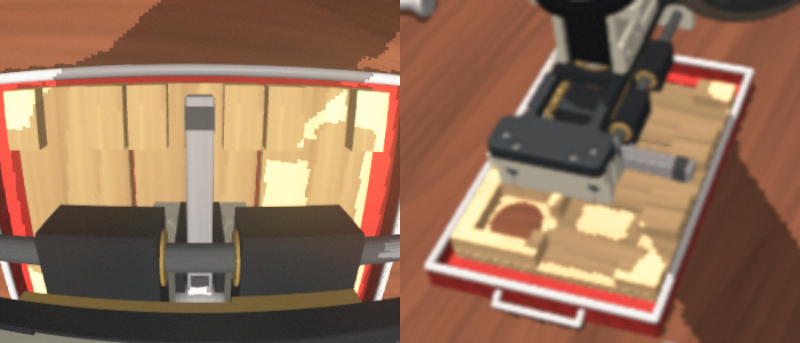

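In the wrist crop the block gap is centred at x=195 and the tail at 199, so the punch sits about 2 mm too far left. I correct that and lower to contact.

Emit:
{"op": "carry_out", "data": {
  "deltas": [
    [[0,-0.01,0.01,0,-1],[0,-0.01,0.018,0,-1],[0,-0.01,0.025,0,-1],[0,-0.01,0.03,0,-1],[0,-0.01,0.03,0,-1]]
  ]
}}

```text
clock: 7.9
tool_pos: [0.5284, 0.324, 0.0149]
orientation: [179.9, 0.1, -173.2]
force: [-5.2, 1.6, 5.5]
opening: 0.0117
gripper_force: 30.0
```

Emit:
{"op": "carry_out", "data": {
  "deltas": [
    [[0,0,0,0,-0.7],[0,0,0,0,-0.5],[0,0,0,0,-0.35],[0,0,0,0,-0.35],[0,0,0,0,-0.35]]
  ]
}}

```text
clock: 8.4
tool_pos: [0.5283, 0.3232, 0.0135]
orientation: [-180.0, -0.0, -173.3]
force: [-0.7, 0.6, 0.2]
opening: 0.0286
gripper_force: 0.0
```

Emit:
{"op": "carry_out", "data": {
  "deltas": [
    [[0,0,-0.1,0,-0.35],[0,0,-0.3,0,-0.35],[0,0,-0.5,0,-0.2],[0,0,-0.75,0,-0.1],[0,0,-0.8,0,-0.1]]
  ]
}}

```text
clock: 8.9
tool_pos: [0.5307, 0.3251, 0.1801]
orientation: [179.7, 0.5, -173.2]
force: [0.0, 0.9, 0.4]
opening: 0.039
gripper_force: 0.0
```

```bash
python3 -c "
from h import *
p=look('large_punch_ball','w5',.011)
t=ctrl.snapshot('top');save(t,'t5')
q=ctrl.snapshot('side')
b=q['color'][240:390,150:330,::-1]
a=p['color'][60:360,150:500,::-1]
cv2.imwrite('pics/j5.png',np.hstack([cv2.resize(a,(400,343)),cv2.resize(b,(400,343))]))
for s in (p,t):
  w=s is p
  for k,z in [('medium_punch_ball',.014),('small_punch_ball',.008)]:
    for d in ctrl.spot_point(s,k)[:2]: print(k,round(d['p'],2),np.round(d['centre']),np.round(at(s,d['centre'],z,w),4))
go(.61,.035,.16,-95)
"
```

```text
large_punch_ball 0.89 [324. 230.] [0.5789 0.3328 0.031 ]
[(0.92, np.float64(6.8), array([0.6107, 0.3354]), array([0.4675, 0.3184]), np.float64(0.1443))]
medium_punch_ball 0.7 [ 74. 210.] [ 0.6076 -0.0215  0.014 ]
small_punch_ball 0.59 [ 29. 129.] [ 0.4924 -0.1294  0.008 ]
medium_punch_ball 0.58 [336. 176.] [ 0.6065 -0.029   0.014 ]
small_punch_ball 0.54 [380. 219.] [ 0.4938 -0.1496  0.008 ]
at 9.35 [0.5278 0.3229 0.1722] [-1.799e+02 -1.000e-01 -1.732e+02] open 0.0394 F [ 0.1 -0.1 -0.5]
-> units [-0.2388 -1.4778  0.0627] turn -0.2174 dist 0.3 deg -78.2
```

View pics/j5.png

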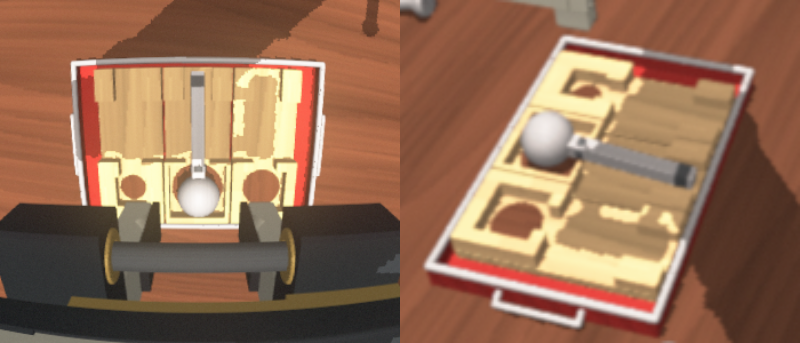

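The large punch lies properly: ball in the middle well and tail between the blocks. Next is the medium.

Emit:
{"op": "carry_out", "data": {
  "deltas": [
    [[-0.05,-0.2,0.01,-0.02,-0.1],[-0.1,-0.4,0.02,-0.04,-0.1],[-0.15,-0.6,0.03,-0.06,-0.1],[-0.2,-0.8,0.04,-0.08,-0.1],[-0.22,-1,0.05,-0.1,-0.1]]
  ]
}}

```text
clock: 9.85
tool_pos: [0.596, 0.1283, 0.1626]
orientation: [180.0, -0.1, -136.9]
force: [0.4, -0.9, -1.1]
opening: 0.0391
gripper_force: 0.0
```

```bash
python3 -c "
from h import *
go(.613,.033,.16,-95)"
```

```text
at 9.85 [0.596  0.1283 0.1626] [ 1.800e+02 -1.000e-01 -1.369e+02] open 0.0391 F [ 0.4 -0.9 -1.1]
-> units [ 0.2631 -0.4063  0.0135] turn -0.1165 dist 0.097 deg -41.9
```

Emit:
{"op": "carry_out", "data": {
  "deltas": [
    [[0.08,-0.13,0,-0.023,-0.1],[0.16,-0.26,0,-0.046,-0.1],[0.24,-0.38,0.01,-0.07,-0.1],[0.263,-0.406,0.013,-0.093,-0.1],[0.263,-0.406,0.013,-0.116,-0.1]]
  ]
}}

```text
clock: 10.35
tool_pos: [0.6116, 0.0327, 0.1599]
orientation: [179.9, -0.0, -95.3]
force: [1.0, 0.3, 0.5]
opening: 0.0391
gripper_force: 0.0
```

```bash
python3 -c "
from h import *
p=look('medium_punch_ball','w6')
for d in ctrl.spot_point(p,'small_punch_ball')[:2]: print(round(d['p'],2),d['centre'],at(p,d['centre'],.008,True))
go(.613,.033,.16,-95)"
```

```text
medium_punch_ball 0.64 [322. 133.] [ 0.6091 -0.0206  0.014 ]
[(0.56, np.float64(-95.7), array([ 0.6076, -0.0335]), array([0.6204, 0.0945]), np.float64(0.1287))]
0.96 [426.5, 16.1] [ 0.49054417 -0.13725627  0.008     ]
at 10.55 [0.6118 0.0346 0.1605] [180.   -0.  -95.7] open 0.0392 F [0.3 0.2 0. ]
-> units [ 0.0072 -0.0067  0.0023] turn -0.002 dist 0.002 deg -0.7
```

View pics/w6.png

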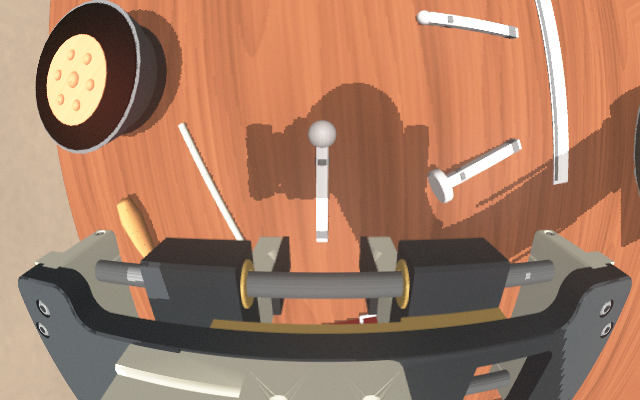

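The medium ball is at (322,133) with its shank between the fingers. The pencil, ending at (240,238), is about 85 mm aside. I go down.

Emit:
{"op": "carry_out", "data": {
  "deltas": [
    [[0,0,0.25,0,-0.1],[0,0,0.5,0,-0.1],[0,0,0.68,0,-0.1],[0,0,0.78,0,-0.1],[0,0,0.78,0,-0.1]]
  ]
}}

```text
clock: 11.05
tool_pos: [0.6109, 0.0346, 0.0026]
orientation: [179.8, -0.1, -95.6]
force: [-0.5, 0.4, -0.1]
opening: 0.0395
gripper_force: 0.0
```

Emit:
{"op": "carry_out", "data": {
  "deltas": [
    [[0,0,0,0,-1],[0,0,0,0,-1],[0,0,0,0,-1],[0,0,0,0,-1],[0,0,0,0,-1]]
  ]
}}

```text
clock: 11.55
tool_pos: [0.6123, 0.0347, 0.0056]
orientation: [-179.9, 0.0, -95.5]
force: [-0.3, 0.9, 2.6]
opening: 0.0116
gripper_force: 29.9
```

Emit:
{"op": "carry_out", "data": {
  "deltas": [
    [[0,0,-0.05,0,-1],[0,0,-0.15,0,-1],[0,0,-0.3,0,-1],[0,0,-0.5,0,-1],[0,0,-0.6,0,-1]]
  ]
}}

```text
clock: 12.05
tool_pos: [0.613, 0.0346, 0.1289]
orientation: [-179.8, 0.1, -95.5]
force: [0.4, 1.0, -2.2]
opening: 0.0118
gripper_force: 29.9
```

```bash
python3 -c "
from h import *
# medium well: 64 mm left of large well, yaw 6.6; grasp 55 behind
a=np.radians(6.6);w=np.array([.579,.3305])+.064*np.array([-np.sin(a),np.cos(a)]);g=w-.055*np.array([np.cos(a),np.sin(a)])
print(w,g);go(g[0],g[1],.13,6.6)"
```

```text
[0.57164402 0.39407586] [0.51700852 0.38775431]
at 12.05 [0.613  0.0346 0.1289] [-1.798e+02  1.000e-01 -9.550e+01] open 0.0118 F [ 0.4  1.  -2.2]
-> units [-1.7117  0.6461 -0.006 ] turn -0.2835 dist 0.366 deg -102.1
```

Emit:
{"op": "carry_out", "data": {
  "deltas": [
    [[-0.2,0.07,0,-0.022,-1],[-0.4,0.14,0,-0.044,-1],[-0.6,0.21,0,-0.066,-1],[-0.8,0.3,0,-0.088,-1],[-1,0.38,0,-0.11,-1]]
  ]
}}

```text
clock: 12.55
tool_pos: [0.5542, 0.2421, 0.1255]
orientation: [180.0, 0.0, -55.6]
force: [1.2, 0.0, -2.1]
opening: 0.0115
gripper_force: 29.9
```

```bash
python3 -c "
from h import *
go(.517,.3878,.13,6.6)"
```

```text
at 12.55 [0.5542 0.2421 0.1255] [180.    0.  -55.6] open 0.0115 F [ 1.2  0.  -2.1]
-> units [-0.7062 -0.2582 -0.0226] turn -0.1728 dist 0.15 deg -62.2
```

Emit:
{"op": "carry_out", "data": {
  "deltas": [
    [[-0.15,-0.06,0,-0.023,-1],[-0.3,-0.12,-0.01,-0.046,-1],[-0.5,-0.18,-0.02,-0.069,-1],[-0.65,-0.24,-0.02,-0.092,-1],[-0.706,-0.258,-0.02,-0.115,-1]]
  ]
}}

```text
clock: 13.05
tool_pos: [0.5179, 0.3894, 0.1293]
orientation: [-180.0, 0.0, -14.0]
force: [0.5, -1.0, -1.9]
opening: 0.0112
gripper_force: 29.9
```

Emit:
{"op": "carry_out", "data": {
  "deltas": [
    [[0,0,0,-0.02,-1],[0,0,0,-0.04,-1],[0,0,0,-0.058,-1],[0,0,0,-0.058,-1]]
  ]
}}

```text
clock: 13.45
tool_pos: [0.5185, 0.3864, 0.1291]
orientation: [180.0, 0.0, 6.5]
force: [0.2, -0.8, -2.9]
opening: 0.0114
gripper_force: 29.9
```

```bash
python3 -c "
from h import *
p=ctrl.snapshot('wrist');save(p,'w7')
for k in ('large_well','medium_well','small_well'):
  for d in ctrl.spot_point(p,k)[:2]: print(k,round(d['p'],2),np.round(d['centre']),np.round(at(p,d['centre'],.011,True),4))
go(.517,.3878,.13,6.6)"
```

```text
medium_well 0.81 [325. 137.] [0.5718 0.3934 0.011 ]
small_well 0.88 [458. 142.] [0.585 0.268 0.011]
at 13.65 [0.5188 0.3865 0.1291] [180.    0.    6.2] open 0.0117 F [ 0.1  0.8 -2.5]
-> units [-0.0085 -0.0074 -0.0045] turn -0.001 dist 0.002 deg -0.4
```

View pics/w7.png

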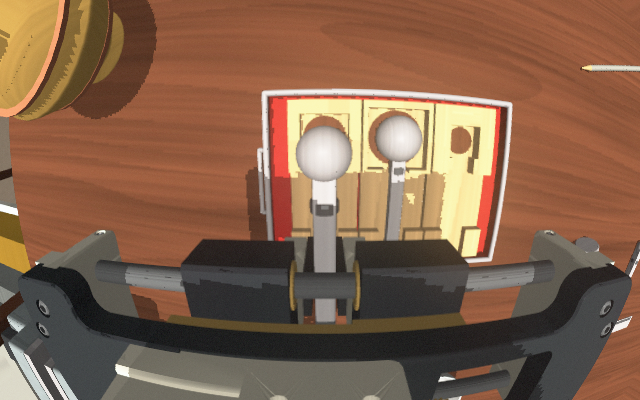

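The held ball at (323,153) is over the left (medium) well, and the networks agree within 1 mm. I lower it.

Emit:
{"op": "carry_out", "data": {
  "deltas": [
    [[-0.008,-0.005,0.1,0,-1],[-0.008,-0.005,0.25,0,-1],[-0.008,-0.005,0.38,0,-1],[-0.008,-0.005,0.47,0,-1],[-0.008,-0.005,0.51,0,-1]]
  ]
}}

```text
clock: 14.15
tool_pos: [0.5164, 0.3865, 0.0249]
orientation: [179.9, 0.1, 6.3]
force: [-0.4, -0.2, -1.2]
opening: 0.0115
gripper_force: 29.9
```

Emit:
{"op": "carry_out", "data": {
  "deltas": [
    [[0,0,0.01,0,-1],[0,0,0.02,0,-1],[0,0,0.03,0,-1],[0,0,0.03,0,-1]]
  ]
}}

```text
clock: 14.55
tool_pos: [0.5175, 0.3879, 0.0217]
orientation: [-180.0, -0.0, 6.4]
force: [-0.6, -0.4, -2.5]
opening: 0.0117
gripper_force: 29.9
```

```bash
python3 -c "
from h import *
p=ctrl.snapshot('wrist')
q=ctrl.snapshot('side')
b=q['color'][240:390,150:330,::-1]
a=p['color'][60:360,150:500,::-1]
cv2.imwrite('pics/j8.png',np.hstack([cv2.resize(a,(400,343)),cv2.resize(b,(400,343))]))
go(.517,.3875,.0155,6.6)"
```

```text
at 14.65 [0.5174 0.3878 0.0216] [-180.    -0.     6.4] open 0.0116 F [-0.5  0.2 -2.6]
-> units [-0.0024  0.0014  0.0307] turn -0.0006 dist 0.006 deg -0.2
```

View pics/j8.png

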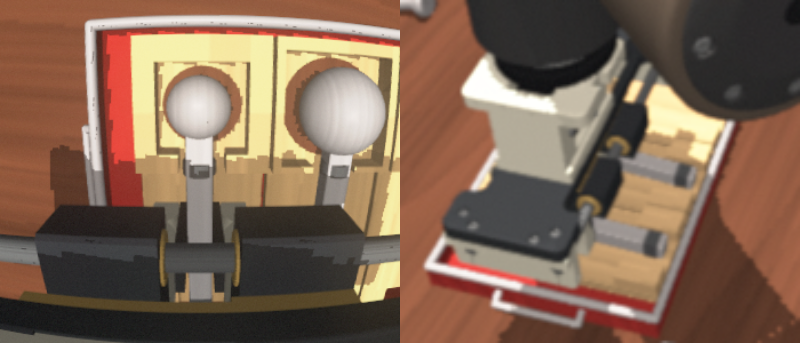

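The medium ball sits centred in its well opening (crop 198,105), with the neck over the notch. I finish the last 6 mm and release.

Emit:
{"op": "carry_out", "data": {
  "deltas": [
    [[0,0,0.01,0,-1],[0,0,0.02,0,-1],[0,0,0.028,0,-1],[0,0,0.032,0,-1],[0,0,0.032,0,-1]]
  ]
}}

```text
clock: 15.15
tool_pos: [0.5173, 0.3877, 0.0164]
orientation: [-180.0, -0.0, 6.4]
force: [-5.1, -3.4, 12.9]
opening: 0.0113
gripper_force: 29.9
```

Emit:
{"op": "carry_out", "data": {
  "deltas": [
    [[0,0,0,0,-0.7],[0,0,0,0,-0.5],[0,0,0,0,-0.35],[0,0,0,0,-0.35],[0,0,0,0,-0.35]]
  ]
}}

```text
clock: 15.65
tool_pos: [0.5173, 0.3875, 0.0143]
orientation: [180.0, 0.0, 6.4]
force: [-0.3, 0.2, -0.7]
opening: 0.0284
gripper_force: 0.0
```

Emit:
{"op": "carry_out", "data": {
  "deltas": [
    [[0,0,-0.1,0,-0.35],[0,0,-0.3,0,-0.35],[0,0,-0.5,0,-0.2],[0,0,-0.75,0,-0.1],[0,0,-0.8,0,-0.1]]
  ]
}}

```text
clock: 16.15
tool_pos: [0.5197, 0.3896, 0.1814]
orientation: [-179.7, -0.4, 6.4]
force: [-0.1, 1.2, -0.3]
opening: 0.0389
gripper_force: 0.0
```

```bash
python3 -c "
from h import *
p=look('medium_punch_ball',None,.011)
q=ctrl.snapshot('side')
b=q['color'][240:390,150:330,::-1]
a=p['color'][60:360,150:500,::-1]
cv2.imwrite('pics/j9.png',np.hstack([cv2.resize(a,(400,343)),cv2.resize(b,(400,343))]))
# small: ball (.491,-.137) yaw -4
a=np.radians(-4);g=np.array([.491,-.137])-.055*np.array([np.cos(a),np.sin(a)]);print(g)
go(g[0],g[1],.16,-4)"
```

```text
medium_punch_ball 0.57 [326. 132.] [0.576  0.3965 0.025 ]
[(0.56, np.float64(6.7), array([0.588 , 0.3982]), array([0.4542, 0.3824]), np.float64(0.1347))]
[ 0.43613398 -0.13316339]
at 16.35 [0.5168 0.3873 0.174 ] [-180.     0.     6.4] open 0.0396 F [ 0.8  0.6 -0.1]
-> units [-0.6901  2.5413  0.0704] turn 0.0288 dist 0.527 deg 10.4
```

View pics/j9.png

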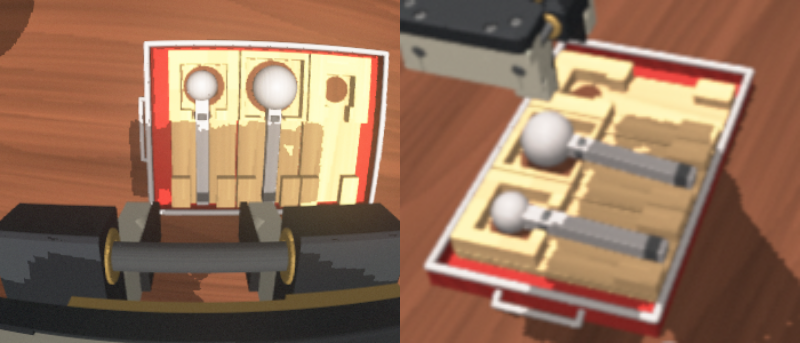

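Both are seated (balls in wells at crop 202,85 and 273,85, tails between blocks). Now the small one.

Emit:
{"op": "carry_out", "data": {
  "deltas": [
    [[-0.05,0.2,0,0,-0.1],[-0.1,0.42,0,0,-0.1],[-0.16,0.64,0,0,-0.1],[-0.22,0.84,0,0,-0.1],[-0.27,1,0,0,-0.1]]
  ]
}}

```text
clock: 16.85
tool_pos: [0.4843, 0.18, 0.1728]
orientation: [179.9, 0.2, 6.4]
force: [0.1, 0.8, 0.4]
opening: 0.0394
gripper_force: 0.0
```

Emit:
{"op": "carry_out", "data": {
  "deltas": [
    [[-0.05,0.2,0,0,-0.1],[-0.1,0.42,0,0,-0.1],[-0.16,0.64,0,0,-0.1],[-0.22,0.84,0,0,-0.1],[-0.27,1,0.07,0,-0.1]]
  ]
}}

```text
clock: 17.35
tool_pos: [0.4539, -0.0239, 0.1604]
orientation: [180.0, -0.0, 6.4]
force: [0.0, 0.7, -0.6]
opening: 0.0396
gripper_force: 0.0
```

Emit:
{"op": "carry_out", "data": {
  "deltas": [
    [[-0.05,0.2,0,0.01,-0.1],[-0.1,0.4,0,0.02,-0.1],[-0.15,0.54,0,0.029,-0.1],[-0.15,0.54,0,0.029,-0.1]]
  ]
}}

```text
clock: 17.75
tool_pos: [0.4345, -0.1352, 0.1588]
orientation: [180.0, 0.2, -4.4]
force: [-0.7, 0.4, -0.1]
opening: 0.0394
gripper_force: 0.0
```

```bash
python3 -c "
from h import *
p=look('small_punch_ball','w10')
go(.436,-.133,.16,-4)"
```

```text
small_punch_ball 0.66 [320. 128.] [ 0.4946 -0.1342  0.008 ]
[(0.6, np.float64(-4.1), array([ 0.5019, -0.1366]), array([ 0.3775, -0.1276]), np.float64(0.1247))]
at 17.9 [ 0.4361 -0.1327  0.1596] [ 1.8e+02  1.0e-01 -4.1e+00] open 0.0393 F [ 0.5  0.3 -1.2]
-> units [-0.0005  0.0014 -0.0022] turn -0.0002 dist 0.001 deg -0.1
```

View pics/w10.png

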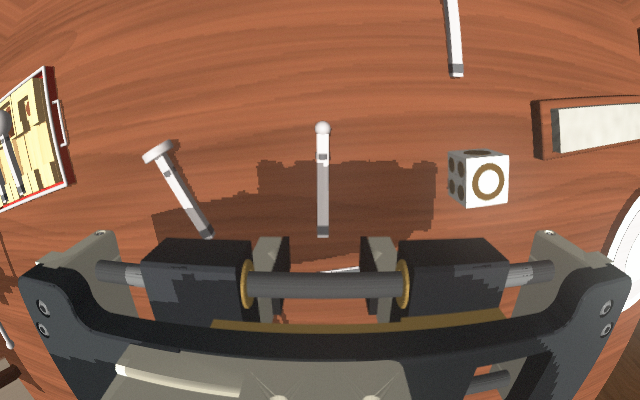

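The small ball is at (322,128), between the fingers. It clears the disc punch (tail 208,235) and the dice box (447,180). I move 3 mm forward and down.

Emit:
{"op": "carry_out", "data": {
  "deltas": [
    [[0.012,0,0.25,0,-0.1],[0.012,0,0.5,0,-0.1],[0.012,0,0.68,0,-0.1],[0.012,0,0.76,0,-0.1],[0.012,0,0.785,0,-0.1]]
  ]
}}

```text
clock: 18.4
tool_pos: [0.4376, -0.132, 0.0013]
orientation: [180.0, 0.3, -3.9]
force: [0.6, 0.3, 0.4]
opening: 0.0398
gripper_force: 0.0
```

Emit:
{"op": "carry_out", "data": {
  "deltas": [
    [[0,0,0,0,-1],[0,0,0,0,-1],[0,0,0,0,-1],[0,0,0,0,-1],[0,0,0,0,-1]]
  ]
}}

```text
clock: 18.9
tool_pos: [0.4398, -0.1327, 0.0044]
orientation: [-180.0, -0.1, -4.0]
force: [-1.1, 2.2, 6.1]
opening: 0.0113
gripper_force: 30.0
```

Emit:
{"op": "carry_out", "data": {
  "deltas": [
    [[0,0,-0.05,0,-1],[0,0,-0.15,0,-1],[0,0,-0.3,0,-1],[0,0,-0.5,0,-1],[0,0,-0.6,0,-1]]
  ]
}}

```text
clock: 19.4
tool_pos: [0.44, -0.133, 0.1272]
orientation: [-180.0, -0.2, -4.0]
force: [0.7, 0.1, -1.7]
opening: 0.0117
gripper_force: 30.0
```

```bash
python3 -c "
from h import *
a=np.radians(6.6);w=np.array([.579,.3305])-.064*np.array([-np.sin(a),np.cos(a)]);g=w-.055*np.array([np.cos(a),np.sin(a)])
print(w,g);go(g[0],g[1],.13,6.6)"
```

```text
[0.58635598 0.26692414] [0.53172048 0.2606026 ]
at 19.4 [ 0.44   -0.133   0.1272] [-180.    -0.2   -4. ] open 0.0117 F [ 0.7  0.1 -1.7]
-> units [ 0.3192 -1.9954 -0.012 ] turn -0.0295 dist 0.404 deg -10.6
```

Emit:
{"op": "carry_out", "data": {
  "deltas": [
    [[0.03,-0.2,-0.01,0,-1],[0.07,-0.42,-0.01,0,-1],[0.1,-0.64,-0.01,0,-1],[0.13,-0.84,-0.01,0,-1],[0.16,-1,-0.01,0,-1]]
  ]
}}

```text
clock: 19.9
tool_pos: [0.4851, 0.0663, 0.1265]
orientation: [-180.0, -0.0, -4.0]
force: [1.0, -0.9, -1.1]
opening: 0.0116
gripper_force: 30.0
```

Emit:
{"op": "carry_out", "data": {
  "deltas": [
    [[0.03,-0.24,0,-0.01,-1],[0.07,-0.46,0,-0.02,-1],[0.1,-0.68,0,-0.029,-1],[0.13,-0.86,0,-0.029,-1],[0.16,-0.98,0,-0.029,-1]]
  ]
}}

```text
clock: 20.4
tool_pos: [0.5308, 0.2599, 0.1261]
orientation: [-180.0, -0.0, 6.5]
force: [-0.0, -1.0, -1.2]
opening: 0.0117
gripper_force: 30.0
```

Emit:
{"op": "carry_out", "data": {
  "deltas": [
    [[0,0,0,0,-1],[0,0,0,0,-1]]
  ]
}}

```text
clock: 20.6
tool_pos: [0.5303, 0.2576, 0.1255]
orientation: [180.0, 0.1, 6.4]
force: [-1.4, 0.4, -1.4]
opening: 0.0114
gripper_force: 30.0
```

```bash
python3 -c "
from h import *
p=ctrl.snapshot('wrist');save(p,'w11')
for k in ('large_well','medium_well','small_well'):
  for d in ctrl.spot_point(p,k)[:2]: print(k,round(d['p'],2),np.round(d['centre']),np.round(at(p,d['centre'],.011,True),4))
m=ctrl.spot_point(p,'small_punch_ball')
for d in m[:3]: print(d['p'],d['centre'],at(p,d['centre'],.132,True))
go(.5317,.2606,.13,6.6)"
```

```text
medium_well 0.92 [188. 138.] [0.5728 0.3922 0.011 ]
small_well 0.62 [321. 132.] [0.5883 0.2686 0.011 ]
0.56 [323.0, 157.8] [0.58424335 0.26577381 0.132     ]
at 20.85 [0.5307 0.2567 0.1259] [-180.    -0.     6.3] open 0.0117 F [-1.  -0.9 -1.2]
-> units [ 0.0072 -0.0186 -0.0204] turn -0.0007 dist 0.006 deg -0.3
```

View pics/w11.png

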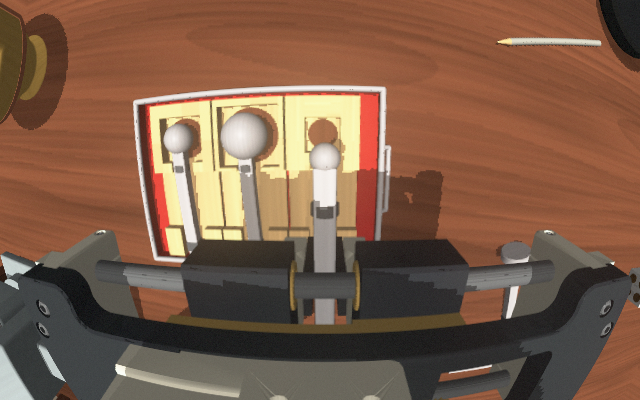

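The held small ball at (325,156) is just over the small well (322,133). I apply a slight correction, lower to about 1 cm above, and check.

Emit:
{"op": "carry_out", "data": {
  "deltas": [
    [[0.009,-0.013,0.1,0,-1],[0.009,-0.013,0.25,0,-1],[0.009,-0.013,0.38,0,-1],[0.009,-0.013,0.47,0,-1],[0.009,-0.013,0.5,0,-1]]
  ]
}}

```text
clock: 21.35
tool_pos: [0.5313, 0.259, 0.0238]
orientation: [179.9, 0.2, 6.3]
force: [-0.5, -0.4, -0.5]
opening: 0.0118
gripper_force: 30.0
```

Emit:
{"op": "carry_out", "data": {
  "deltas": [
    [[0,0,0,0,-1],[0,0,0,0,-1]]
  ]
}}

```text
clock: 21.55
tool_pos: [0.533, 0.2607, 0.0266]
orientation: [-180.0, -0.1, 6.4]
force: [0.9, -0.7, -0.5]
opening: 0.0114
gripper_force: 30.0
```

```bash
python3 -c "
from h import *
p=ctrl.snapshot('wrist')
q=ctrl.snapshot('side')
b=q['color'][240:390,150:330,::-1]
a=p['color'][60:360,150:500,::-1]
cv2.imwrite('pics/j12.png',np.hstack([cv2.resize(a,(400,343)),cv2.resize(b,(400,343))]))
go(.5322,.261,.014,6.6)"
```

```text
at 21.65 [0.533  0.2609 0.0269] [-1.799e+02 -1.000e-01  6.400e+00] open 0.0118 F [-0.7 -0.4 -1.3]
-> units [-0.0043 -0.0008  0.0643] turn -0.0006 dist 0.013 deg -0.2
```

View pics/j12.png

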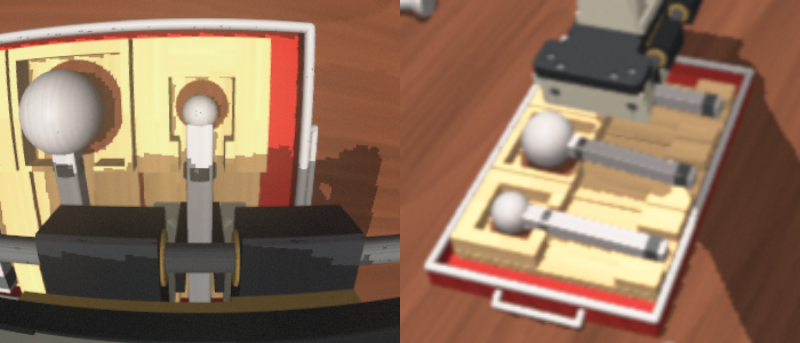

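The ball (200,112) is centred in the small well (172–234, 75–140). I lower the last 12 mm.

Emit:
{"op": "carry_out", "data": {
  "deltas": [
    [[0,0.005,0.02,0,-1],[0,0.005,0.035,0,-1],[0,0.005,0.05,0,-1],[0,0.005,0.058,0,-1],[0,0.005,0.062,0,-1]]
  ]
}}

```text
clock: 22.15
tool_pos: [0.5326, 0.2595, 0.0152]
orientation: [180.0, -0.0, 6.5]
force: [-10.0, -2.2, 26.9]
opening: 0.0116
gripper_force: 30.0
```

Emit:
{"op": "carry_out", "data": {
  "deltas": [
    [[0,0,0,0,-1],[0,0,0,0,-1]]
  ]
}}

```text
clock: 22.35
tool_pos: [0.5326, 0.2595, 0.0152]
orientation: [-180.0, -0.0, 6.4]
force: [-7.5, -3.0, 19.7]
opening: 0.0114
gripper_force: 30.0
```

Emit:
{"op": "carry_out", "data": {
  "deltas": [
    [[0,0,-0.003,0,-1],[0,0,-0.003,0,-0.7],[0,0,-0.003,0,-0.5],[0,0,-0.003,0,-0.35],[0,0,-0.003,0,-0.35]]
  ]
}}

```text
clock: 22.85
tool_pos: [0.5324, 0.2594, 0.0134]
orientation: [180.0, 0.0, 6.4]
force: [0.3, 0.6, -0.5]
opening: 0.0272
gripper_force: 0.0
```

Emit:
{"op": "carry_out", "data": {
  "deltas": [
    [[0,0,0,0,-0.35],[0,0,-0.1,0,-0.35],[0,0,-0.35,0,-0.35],[0,0,-0.6,0,-0.35],[0,0,-0.8,0,-0.35]]
  ]
}}

```text
clock: 23.35
tool_pos: [0.5329, 0.2596, 0.1766]
orientation: [-180.0, -0.1, 6.4]
force: [1.3, 0.6, 0.7]
opening: 0.0286
gripper_force: 0.0
```

Emit:
{"op": "carry_out", "data": {
  "deltas": [
    [[-0.1,0,-0.1,0,-0.35],[-0.1,0,-0.1,0,-0.35],[-0.1,0,-0.1,0,-0.35]]
  ]
}}

```text
clock: 23.65
tool_pos: [0.5124, 0.2573, 0.194]
orientation: [-179.9, -0.0, 6.4]
force: [-0.3, 0.3, -0.9]
opening: 0.0285
gripper_force: 0.0
```

```bash
python3 -c "
from h import *
p=ctrl.snapshot('wrist')
q=ctrl.snapshot('side')
b=q['color'][240:390,150:330,::-1]
a=p['color'][60:360,150:500,::-1]
cv2.imwrite('pics/j13.png',np.hstack([cv2.resize(a,(400,343)),cv2.resize(b,(400,343))]))
go(.5322,.261,.2,6.6)"
```

```text
at 23.75 [0.5123 0.2569 0.1925] [1.799e+02 1.000e-01 6.400e+00] open 0.0285 F [ 0.6 -0.4  0.2]
-> units [ 0.1012 -0.0092 -0.0376] turn -0.0006 dist 0.022 deg -0.2
```

View pics/j13.png

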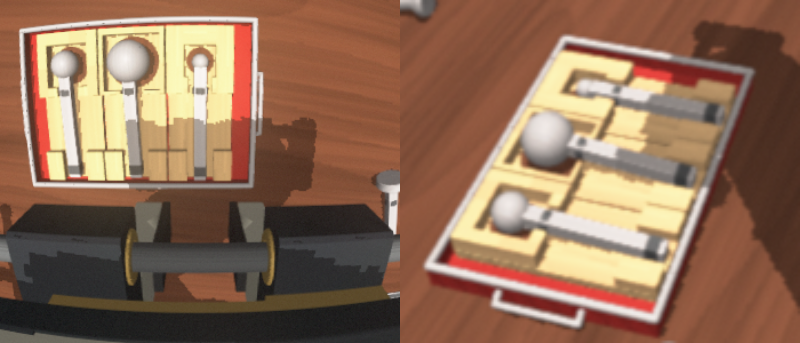

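All three balls are in their wells (crop 65,62; 130,60; 200,60) with tails between the blocks, and the gripper is clear.

```bash
python3 -c "
from h import *
print(ctrl.close_job())"
```

```text
the job is handed in; nothing more can be done
None
```

All three ball-ended punches are lying in their matching cradles, ball in the well and hammered end between the blocks. I didn't touch the two flat-faced punches, and I handed the job in at about 24 s.

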